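# Set the polariser ring to its preset pin and switch on the lamp

## Robot

A 6-joint arm with a two-finger parallel gripper is mounted at the origin on a cart in front of the work surface, level with it; the furniture and walls round the work are solid. World frame = base frame: x ahead of the robot, y to its left, z up, the work surface at z = 0. Lengths are in m, angles in rad, forces in N, time in s.
With the tool pointing down it reaches from about 0.425 to 0.95 m from the base axis. Payload 3.5 kg.
Tool frame: the origin (TCP) lies midway between the tips of the shut fingers; the grasp point (between the pads) lies 19 mm behind it; z points along the fingers, y is the line along which they close (so a half turn about z gives the same grasp; the last joint's range is limited). The gripper opens to 85 mm and grips with 20 to 120 N. Pads are 22 mm wide; open, the fingers measure 114 mm over their backs; the gripper's body (76 mm by 85 mm) begins 54 mm behind the grasp point. The pads swing forward as they close: fully open they stand 13 mm farther back than shut.
Start: joints at [1.174, 0.286, 1.577, -0, 1.279, -0.15], TCP at [0.165, 0.655, 0.231] pointing down, gripper open.
Joint ranges: [-2.77, 2.77], [-0.9, 2.22], [0.21, 2.48], [-1.53, 4.67], [0.24, 2.81], [-2.84, 2.84]. Speed limits (rad/s): [2.79, 2.79, 3.14, 3.14, 3.14, 3.14].

## Interface

Orientations are given as a unit quaternion [x, y, z, w].
In Python, from plant import ctrl gives the robot as it stands.
- The arm moves only by the tool send_rows, never from a script. Its argument "series" is a list that holds one entry, the list of rows, each a list of 7 numbers: the shift along the tool's x, y, z in cm, then the turn, a rotation vector about the tool's x, y, z in rad, then the opening, from -1 (shut) to 1 (fully open). In form: [[[x, y, z, rx, ry, rz, jaw], ...]]. A call has 1 to 10 rows; each row shifts and turns the commanded pose from where the row before left it, along the tool's axes as they then stand; what a row does not reach is not made up. A row lasts 1/8 s, in which the tool goes at most 62.5 mm and 10.7 degrees, less where a joint would pass 70% of its speed; a pose out of reach is approached as far as the arm can. A call is refused whole if a number of a shift passes 6.25 or a number of a turn 0.188, either way. A call with a gripper value outside its range is refused whole. The fingers move at their own pace and stop on an object; "force" is the grip in N (left out, the last holds). Time passes only in rows, so rows that do not move let the fingers close. It gives the time, the measured TCP pose, the force, the opening and the grip force at its end, in the units of the state.
- ctrl.get_state(): the state, without advancing time (a new reading comes with each control period).
- ctrl.read_camera(name): name is "scene" or "top"; returns a dict with "img" (400x640x3 uint8, red, green, blue), "fx", "fy", "cx", "cy" (pixels), "k1" (the pictures are not rectified: a ray, as slopes to the right and down, at radius r is drawn at 1 + k1 r^2 times it, then the intrinsics apply), "R" (3x3) and "t" (3): a world point X has camera coordinates R X + t. Camera axes: x right, y down, z forward; pixel columns grow to the right and rows downward; lengths in m; the calibration is good to about 2 mm. A picture is of the moment at which its call begins. There is no depth.
- ctrl.sign_off(): hands the job in; it is judged then, once.
The state is a dict: "time": time; "qpos": joint angles; "dq": joint speeds; "joint_efforts": joint torques, N m; "eef_pos": TCP position; "tcp_rot": TCP orientation; "contact_force": force on the tool from outside, world axes, zero at the start; "wrist_torque": the same for the moment, N m; "opening": opening from 0.0 (shut) to 1.0 (fully open); "finger_force": force on a finger pad.
Only numpy, scipy, OpenCV 4.12 (cv2) and the standard library are available. Lean on these libraries where they do the work, as an engineer would, in place of code of your own. Each camera call takes 0.05 s, during which the arm holds its last target. There are 200 camera calls.

## Task

A pebble lies on the window of a small light base, ready to be looked at. Push the lever of the polariser ring round, with the fingertips and without gripping it, until the ring's pointer lines up with the tall preset pin on the scale; then press the round lamp key on the light base all the way down and let it come up again. Leave the pebbles and everything else where they are.

Things in the scene. Friction and masses are not known exactly. Their poses are not given: they have to be found in the camera images.
- light_base: Grey light base fixed to the table, 200 (x) x 262 (y, -118 to +144) x 28 mm, with a dark drum, an aluminium ring and a black scale plate with white lines around a glass window 80 mm wide. Origin: the ring axis at table height; at yaw 0 x points away from the robot, y left, z up; yaw within 0.25 rad. Tops above the table: ring 48 mm, scale plate 45, window 46.5.
- ring (a joint): Angle of the polariser ring (rad) about the base's z axis, outside diameter 177 mm, inside 135 mm; -1.1 to 1.1. At 0 its lever and pointer point to the base's -x; it grows counter-clockwise seen from above (the lever moves to the robot's right). It turns with a little steady friction (about 1 to 2 N at the lever post) and stays where it is left.
- lever_post (a point): Middle of the upright black post at the end of the ring's flat steel lever, 118 mm from the ring's axis, 70 mm above the table. The post is square, 14 x 14 mm, its sides along and across the lever, free from 52 to 86 mm above the table; the lever's flat bar under it reaches from the ring (88 mm radius) to 125 mm, 12 mm wide, top at 50 mm.
- pointer (a point): Where the ring's black pointer aims: 58 mm from the axis, on the same ray as the lever post, 48 mm above the table. The pointer is a black bar with an arrow head on the ring, its tip inward. The pointer lines up with a hole of the scale when this point stands over it.
- preset_pin: Steel preset pin, fixed, 20 mm tall, 8 mm in diameter on an 11 mm foot, in one of four holes of the scale 58 mm from the axis (ring angles -44, -22, 22 and 44 degrees); the other three holes carry flat steel plugs only 2 mm high. Which hole varies. Origin: centre of its underside, 45 mm above the table.
- lamp_key (a joint): Travel of the lamp key (m): 0 up, 0.006 fully down; a spring pushes it back up, about 5 N at full travel.
- lamp_key_top (a point): Centre of the top of the round grey lamp key, 26 mm in diameter, in a black housing on the left part of the light base (119 mm to the left of the ring's axis); 58 mm above the table, pressed straight down.
- mic_1: Conference microphone standing fixed right of the light base, an obstacle: black base 125 (x) x 150 (y) x 50 mm high, centred 0.12 m nearer the robot and 0.02 m right of the origin; a gooseneck rises from its near right corner and arches away from the robot to a head 0.15 m beyond and 0.07 m left of the origin. Highest point 0.26 m above the table: pass above or in front of it.
- specimen: Pale pebble, 46 x 40 x 15 mm, loose on the window in the middle of the ring. Origin: centre of its underside.
- spare_pebble: Grey pebble, 40 x 34 x 14 mm, loose on the far right corner of the light base. Origin: centre of its underside.
- paste_pot: White paste pot with tan lid, 62 mm in diameter, 35 mm tall, loose on the table behind the light base. Origin: centre of its underside.
- glue_bottle: Small white glue bottle with pointed blue cap, 29 mm in diameter, 94 mm tall, loose on the table behind the light base. Origin: centre of its underside.
Things that resemble listed ones, but are neither listed nor needed, are in the scene too. What is shaped like the specimen but green or turquoise is not meant.

How it is judged:
By the outcome, as a careful person would: the job done as asked, in the order asked, and still so for the second after the job is handed in, with the robot touching nothing.
It also fails if it takes over 51 s, if anything falls off the work surface, if the arm or the gripper's body presses on something with over 40 N, if the wrist force passes 120 N, or if a joint passes its speed limit or range.

## Working session

There is one attempt and no reset: what is moved stays moved. The work goes in short steps, Python scripts to look and compute and a tool call to move; the robot and the scene stay as the last step left them, time stands still between calls to the robot, and variables do not carry over. Pictures are saved under pics/ and viewed, at most 11 in all, crops included, and the job is handed in when it is done.

Besides the shell and the picture viewer there is one more tool, called after ">>>" as name(argument=value, ...) on one line, values as JSON. send_rows: Moves the arm, as the interface text tells. Its arguments: {"type":"object","properties":{"series":{"type":"array"},"force":{"type":"number"}},"required":["series"]}

```bash
mkdir -p pics; cat > h.py <<'E'
import numpy as np, cv2
from plant import ctrl
def cam(n):
    return ctrl.read_camera(n)
def px(c,X):
    X=np.atleast_2d(X)@np.array(c["R"]).T+c["t"]; s=X[:,:2]/X[:,2:]
    s=s*(1+c["k1"]*(s**2).sum(1,keepdims=True)); return s*[c["fx"],c["fy"]]+[c["cx"],c["cy"]]
def ray(c,u,v,z):
    d=np.array([(u-c["cx"])/c["fx"],(v-c["cy"])/c["fy"]]); s=d.copy()
    for _ in range(30): s=d/(1+c["k1"]*(s@s))
    R=np.array(c["R"]); o=-R.T@c["t"]; w=R.T@np.array([*s,1]); return o+w*(z-o[2])/w[2]
def save(c,n,crop=None,k=1):
    im=c["img"][:,:,::-1]
    if crop: x0,y0,x1,y1=crop; im=im[y0:y1,x0:x1]
    cv2.imwrite("pics/"+n,cv2.resize(im,None,fx=k,fy=k,interpolation=cv2.INTER_CUBIC))
E
python3 - <<'E'
from h import *
for n in("top","scene"):
    c=cam(n); save(c,n+"0.png"); R=np.array(c["R"]); print(n,-R.T@c["t"],R.round(2).tolist(),c["fx"])
s=ctrl.get_state(); print(s["time"],s["eef_pos"],s["tcp_rot"])
E
```

```text
top [0.3479941  0.24344791 0.98471044] [[0.04, -1.0, 0.0], [-0.98, -0.04, -0.22], [0.22, 0.01, -0.98]] 433.2492522110269
scene [ 0.07183389 -0.03669647  0.73076037] [[0.54, -0.84, 0.0], [-0.65, -0.42, -0.64], [0.54, 0.34, -0.77]] 392.28642435206564
0.1 [0.16463488 0.65397075 0.23003985] [ 1.23090512e-01  9.92394815e-01 -1.07888421e-03 -3.03750598e-04]
```

View pics/top0.png

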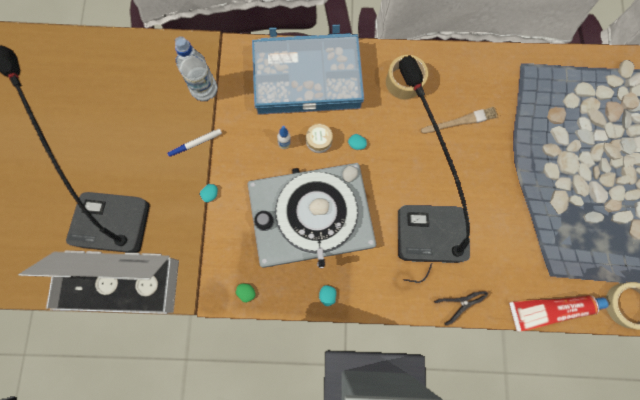

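View pics/scene0.png

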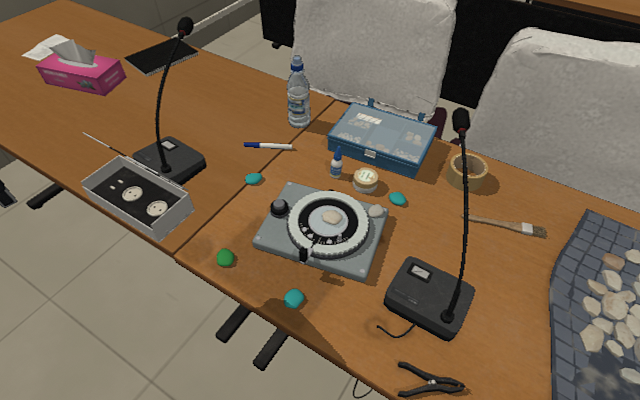

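The top view shows the light base with ring centre near (317,211), lever post near (321,258) and lamp key near (264,220). I'll enlarge both views.

```bash
python3 - <<'E'
from h import *
c=cam("top"); save(c,"topc.png",(240,155,385,275),5.5)
s=cam("scene"); save(s,"scenec.png",(245,170,400,285),5)
for u,v in((317,211),): print(ray(c,u,v,.048))
print(ray(c,264,219,.058), ray(s,328,223,.048))
E
```

```text
[0.53884179 0.23388557 0.048     ]
[0.51446322 0.34838589 0.058     ] [0.53082013 0.23045319 0.048     ]
```

View pics/topc.png

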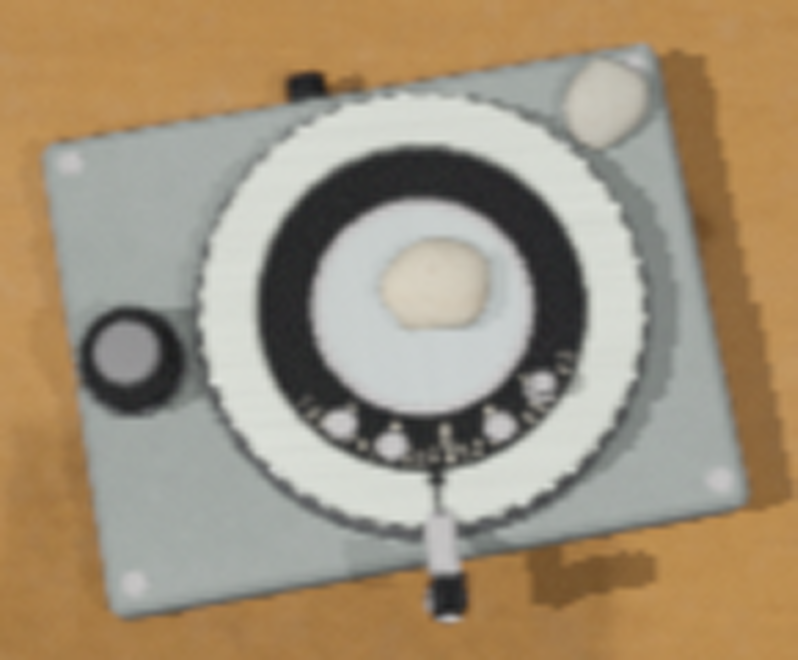

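View pics/scenec.png

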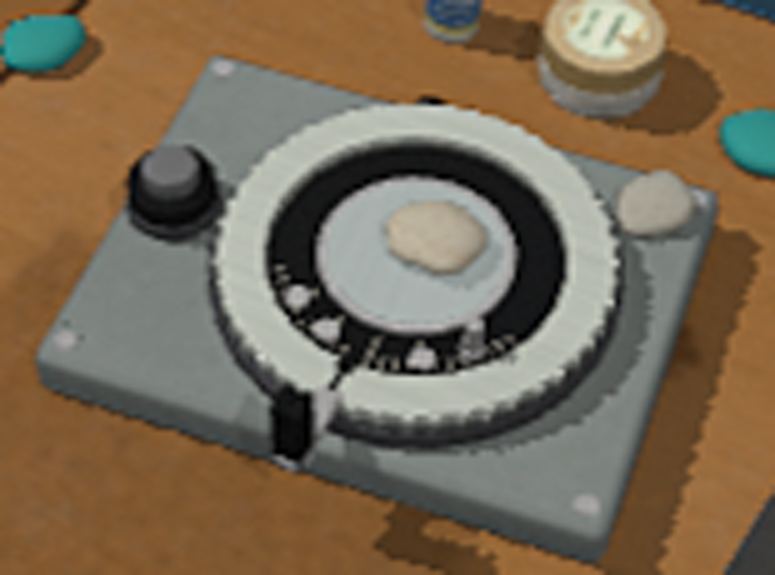

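Four scale fittings: in the scene crop (300,295), (327,328), (422,357) and (475,335); the top crop shows the same ones at (342,425), (392,445), (500,427) and (540,383). Only the rightmost stands tall, as a column in the scene view with its top near (478,322), so it is the preset pin, in the +44° hole. The other three are flat plugs. Next I fit the base pose.

```bash
cat > fit.py <<'E'
from h import *
from scipy.optimize import least_squares
t=cam("top"); s=cam("scene")
T=lambda u,v:((u+.5)/5.5+240-.5,(v+.5)/5.5+155-.5)
S=lambda u,v:((u+.5)/5+245-.5,(v+.5)/5+170-.5)
h=lambda d:(-.058*np.cos(np.radians(d)),-.058*np.sin(np.radians(d)),.047)
C=[(.1,.144,.028),(.1,-.118,.028),(-.1,-.118,.028),(-.1,.144,.028),(0,.119,.058),h(-44),h(-22),h(22)]
pt=[T(*p) for p in((45,145),(655,45),(748,508),(113,618),(127,352),(342,425),(392,445),(500,427))]
ps=[S(*p) for p in((215,60),(717,195),(600,540),(42,362),(172,165),(300,297),(327,330),(422,358))]
def W(p,X):
    c,d=np.cos(p[2]),np.sin(p[2]); return np.array(X)@np.array([[c,d,0],[-d,c,0],[0,0,1]])+[p[0],p[1],0]
f=lambda p:np.r_[px(t,W(p,C))-pt,px(s,W(p,C))-ps]
r=least_squares(lambda p:f(p).ravel(),[.535,.233,.16],loss="soft_l1"); p=r.x
if __name__=="__main__":
    print(p.round(4)); print(f(p).round(1).tolist())
    for d in (44,22): print(d,"pin base/top px top,scene",[((px(c,W(p,[(*h(d)[:2],z)]))[0]-o)*k).round() for z in(.045,.065) for c,o,k in((t,(240,155),5.5),(s,(245,170),5))])
    for a in range(-20,16,5):
        q=np.radians(a); L=[(-.118*np.cos(q),-.118*np.sin(q),.086)]
        print(a,((px(t,W(p,L))[0]-[240,155])*5.5).round(),((px(s,W(p,L))[0]-[245,170])*5).round())
    print("key",W(p,[(0,.119,.058)]))
E
python3 fit.py
```

```text
[0.5394 0.2349 0.2101]
[[-1.0, -0.3], [0.6, -0.6], [1.2, 0.4], [-0.7, 0.7], [-0.0, 0.3], [-0.1, 0.5], [0.1, 0.8], [0.1, 0.7], [-0.3, -2.6], [1.9, -1.0], [1.4, 0.1], [-2.3, -1.5], [-0.0, -0.4], [-0.1, -0.3], [0.4, -0.2], [0.4, 0.0]]
44 pin base/top px top,scene [array([538., 392.]), array([472., 350.]), array([542., 384.]), array([474., 322.])]
22 pin base/top px top,scene [array([498., 430.]), array([422., 359.]), array([500., 422.]), array([423., 331.])]
-20 [368. 590.] [230. 364.]
-15 [395. 594.] [250. 377.]
-10 [422. 595.] [271. 389.]
-5 [450. 594.] [294. 399.]
0 [477. 590.] [317. 408.]
5 [504. 585.] [342. 415.]
10 [530. 576.] [368. 420.]
15 [555. 566.] [394. 423.]
key [[0.5145789  0.35131118 0.058     ]]
```

The preset pin is in the +44° hole: its predicted top, (542,384) in top and (474,322) in scene, matches. Ring is at about −5.5°. Now I move to the left of the post with the jaw shut.

>>> send_rows(series=[[[-3.4,-3.2,0,0,0,0,-1],[-3.4,-3.2,0,0,0,0,-1],[-3.4,-3.2,0,0,0,0,-1],[-3.4,-3.2,0,0,0,0,-1],[-3.4,-3.2,0,0,0,0,-1],[-3.4,-3.2,0,0,0,0,-1],[-3.4,-3.2,0,0,0,0,-1],[-3.4,-3.2,0,0,0,0,-1],[-3.4,-3.2,0,0,0,0,-1],[-3.4,-3.2,0,0,0,0,-1]]])

```text
time: 1.55
eef_pos: [0.417, 0.2598, 0.2316]
tcp_rot: [0.123, 0.992, 0.0, 0.0]
contact_force: [0.0, 0.5, 0.3]
opening: -0.001
finger_force: 0.0
```

>>> send_rows(series=[[[0,0,0,0,0,-0.18,-1],[0,0,0,0,0,-0.18,-1],[0,0,5,0,0,0,-1],[0,0,5,0,0,0,-1],[0,0,4,0,0,0,-1],[0,0,0,0,0,0,-1],[0,0,0,0,0,0,-1]]])

```text
time: 2.42
eef_pos: [0.4176, 0.2616, 0.093]
tcp_rot: [-0.057, 0.998, 0.0, 0.001]
contact_force: [0.8, 0.3, 0.1]
opening: 0.003
finger_force: 0.0
```

>>> send_rows(series=[[[0,0,1.8,0,0,0,-1],[0,0,1.7,0,0,0,-1],[0,-0.8,0,0,0,0,-1],[0,-0.4,0,0,0,0,-1],[0,-0.3,0,0,0,0,-1],[0,-0.3,0,0,0,0,-1],[0,0,0,0,0,0,-1]]])

```text
time: 3.3
eef_pos: [0.4186, 0.2431, 0.0566]
tcp_rot: [-0.056, 0.998, 0.0, 0.0]
contact_force: [-0.6, 0.3, 0.8]
opening: 0.002
finger_force: 0.0
```

>>> send_rows(series=[[[0,-0.3,-0.1,0,0,0,-1],[0,-0.3,0,0,0,0,-1],[0,-0.3,0,0,0,0,-1],[0,0,0,0,0,0,-1]]])

```text
time: 3.8
eef_pos: [0.4195, 0.2341, 0.0573]
tcp_rot: [-0.056, 0.998, -0.0, -0.0]
contact_force: [-0.4, -0.8, -0.3]
opening: 0.004
finger_force: 0.1
```

```bash
python3 - <<'E'
from h import *
c=cam("top"); save(c,"t1.png",(255,175,375,275),4)
s=cam("scene"); save(s,"s1.png",(245,150,400,285),4)
a=cv2.imread("pics/t1.png");b=cv2.imread("pics/s1.png");b=cv2.resize(b,(int(b.shape[1]*.5),int(b.shape[0]*.5)));
o=np.zeros((400,a.shape[1]+b.shape[1],3),np.uint8);o[:,:a.shape[1]]=a;o[:b.shape[0],a.shape[1]:]=b
cv2.imwrite("pics/m1.png",o)
E
```

```text
(no output)
```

View pics/m1.png

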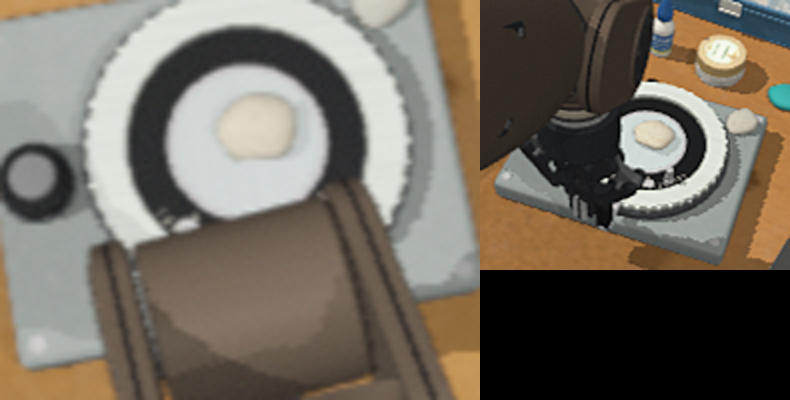

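>>> send_rows(series=[[[0.057,-0.71,0,0,0,-0.06,-1],[0.057,-0.71,0,0,0,-0.06,-1],[0.057,-0.71,0,0,0,-0.06,-1],[0.057,-0.71,0,0,0,-0.06,-1],[0.057,-0.71,0,0,0,-0.06,-1],[0.057,-0.71,0,0,0,-0.06,-1],[0.057,-0.71,0,0,0,-0.06,-1],[0.057,-0.71,0,0,0,-0.06,-1],[0.057,-0.71,0,0,0,-0.06,-1],[0,0,0,0,0,0,-1]]])

```text
time: 5.15
eef_pos: [0.4367, 0.1731, 0.0573]
tcp_rot: [-0.32, 0.947, -0.0, 0.0]
contact_force: [-0.8, -0.3, -0.1]
opening: 0.004
finger_force: 0.0
```

```bash
cat > look.py <<'E'
import sys
from h import *
n=sys.argv[1]
c=cam("top"); save(c,"t%s.png"%n,(280,175,380,275),4)
s=cam("scene"); save(s,"s%s.png"%n,(285,185,365,265),5)
a=cv2.imread("pics/t%s.png"%n);b=cv2.imread("pics/s%s.png"%n)
cv2.imwrite("pics/m%s.png"%n,np.hstack([a,b]))
E
python3 look.py 2
python3 - <<'E'
from h import *
s=ctrl.get_state(); e=np.array(s["eef_pos"]); q=s["tcp_rot"]
from scipy.spatial.transform import Rotation as R
M=R.from_quat(q).as_matrix(); print(M.T@(e-[.5394,.2349,0]), np.degrees(np.arctan2(-M[1,0],-M[0,0])))
E
```

```text
[ 0.11903345  0.01346813 -0.05737367] 37.374858128464446
```

View pics/m2.png

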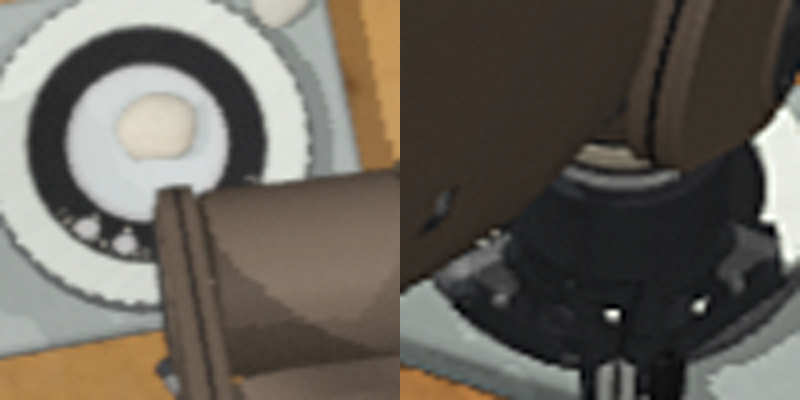

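Fingers sit directly left of the black post (scene crop (615,380) vs (660,375)) and the post has left its old place, so it is being pushed. I'll push a little short of the pin, back off and look.

>>> send_rows(series=[[[0.057,-0.71,0,0,0,-0.06,-1],[0.057,-0.71,0,0,0,-0.06,-1],[0.057,-0.71,0,0,0,-0.06,-1],[0.057,-0.71,0,0,0,-0.06,-1],[0.048,-0.59,0,0,0,-0.05,-1],[0,0,0,0,0,0,-1]]])

```text
time: 6.0
eef_pos: [0.4584, 0.1469, 0.0573]
tcp_rot: [-0.454, 0.891, -0.0, 0.0]
contact_force: [-0.7, 0.6, -0.0]
opening: -0.001
finger_force: 0.0
```

>>> send_rows(series=[[[0,1.5,0,0,0,0,-1],[0,1,-3,0,0,0,-1],[0,0,-5,0,0,0,-1],[0,0,-5,0,0,0,-1],[-4,3,0,0,0,0,-1],[-4,3,0,0,0,0,-1],[-4,3,0,0,0,0,-1],[-4,3,0,0,0,0,-1],[-4,3,0,0,0,0,-1],[0,0,0,0,0,0,-1]]])

```text
time: 7.25
eef_pos: [0.4322, 0.4145, 0.1869]
tcp_rot: [-0.456, 0.89, 0.0, -0.0]
contact_force: [-0.3, 0.5, -0.1]
opening: -0.005
finger_force: 0.0
```

```bash
python3 look.py 3
```

```text
(no output)
```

View pics/m3.png

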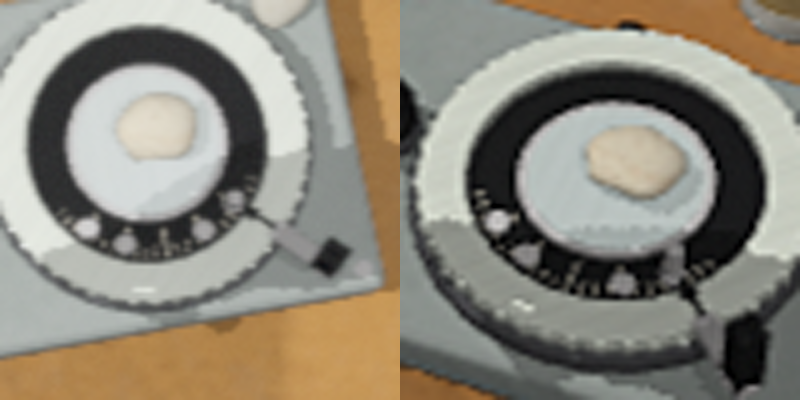

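The pointer is now close to the pin: in the top crop the pointer at about (250,207) leads toward the pin at (233,198), with the post at (330,257). I'll measure the angle on a polar unwarp.

```bash
cat > polar.py <<'E'
from fit import *
print("p",p.round(4))   # note: calibration offsets absorbed by joint fit
A=np.arange(34,54,.25)
for nm,c in(("top",t),("scene",s)):
    g=cv2.cvtColor(c["img"],cv2.COLOR_RGB2GRAY).astype(np.float32)
    def prof(rs,z):
        v=[]
        for r in rs:
            q=np.radians(A); X=np.c_[-r*np.cos(q),-r*np.sin(q),np.full(len(A),z)]
            P=px(c,W(p,X)).astype(np.float32); v.append(cv2.remap(g,P[:,:1],P[:,1:],cv2.INTER_CUBIC).ravel())
        return np.mean(v,0)
    for lab,rs,z,sg in(("pointer",np.arange(.070,.084,.001),.048,-1),("bar",np.arange(.092,.107,.001),.05,1),("posttop",np.arange(.113,.123,.001),.086,-1),("pintop",np.arange(.056,.060,.001),.065,1)):
        m=sg*prof(rs,z); w=np.clip(m-(m.min()+m.max())/2,0,None)
        k=int(np.argmax(w)); lo=k
        while lo>0 and w[lo-1]>0: lo-=1
        hi=k
        while hi<len(A)-1 and w[hi+1]>0: hi+=1
        sl=slice(lo,hi+1); print(nm,lab,(w[sl]*A[sl]).sum()/w[sl].sum(),A[lo],A[hi])
E
python3 polar.py
```

```text
p [0.5394 0.2349 0.2101]
top pointer 46.641610033229185 45.25 48.25
top bar 47.73008478659181 43.25 53.75
top posttop 44.502120446323104 40.0 49.25
top pintop 44.397635838849574 37.0 49.25
scene pointer 44.92973214305017 43.25 46.5
scene bar 42.832665341870175 40.25 45.5
scene posttop 44.09015671331302 40.0 48.5
scene pintop 43.22060360974567 39.0 47.0
```

```bash
cat > polar2.py <<'E'
from fit import *
def run(nm,c):
    g=cv2.cvtColor(c["img"],cv2.COLOR_RGB2GRAY).astype(np.float32)
    def samp(P0,r,a,z):
        X=np.c_[-r*np.cos(a),-r*np.sin(a),np.full(len(r),z)]; P=px(c,W(P0,X)).astype(np.float32)
        return cv2.remap(g,P[:,:1],P[:,1:],cv2.INTER_CUBIC).ravel()
    P0=p.copy()
    for _ in range(4):
        row=[];rhs=[]
        for R0,z,sg in((.04,.0465,-1),(.0675,.048,1)):
            rr=np.arange(R0-.008,R0+.008,.0003)
            for a in np.radians(np.r_[65:300:5]):
                d=sg*np.gradient(cv2.GaussianBlur(samp(P0,rr,np.full(len(rr),a),z)[:,None],(1,9),0).ravel())
                d=np.clip(d-.4*d.max(),0,None); e=(d*rr).sum()/d.sum()-R0
                row.append([-np.cos(a),-np.sin(a),1.*(R0<.05),1.*(R0>.05)]); rhs.append(e)
        k=least_squares(lambda q:(np.array(row)@q-rhs)*1e3,np.zeros(4),loss="soft_l1").x
        cy,sy=np.cos(P0[2]),np.sin(P0[2]); P0[:2]+=[cy*k[0]-sy*k[1],sy*k[0]+cy*k[1]]
    print(nm,"centre",P0.round(4),"last",k.round(4))
    def ang(c0,rs,z,sg,hw=8,rng=None):
        A=np.arange(c0-hw,c0+hw,.2); a=np.radians(A)
        m=sg*np.mean([samp(P0,np.full(len(a),r),a,z) for r in rs],0)
        w=np.clip(m-(m.min()+m.max())/2,0,None); k=int(np.argmax(w)); lo=hi=k
        while lo>0 and w[lo-1]>0: lo-=1
        while hi<len(A)-1 and w[hi+1]>0: hi+=1
        return (w[lo:hi+1]*A[lo:hi+1]).sum()/w[lo:hi+1].sum()
    for h0,z in((-44,.047),(-22,.047),(22,.047),(44,.065),(44,.055)): print("  hole",h0,z,round(ang(h0,np.arange(.056,.0605,.001),z,1),2))
    for l,rs,z,sg in(("pointer",(.070,.074),.048,-1),("pointer",(.075,.079),.048,-1),("pointer",(.08,.084),.048,-1),("post",(.113,.123),.086,-1)):
        print("  ",l,rs,round(ang(45,np.arange(rs[0],rs[1],.001),z,sg),2))
    cv2.imwrite("pics/pol_%s.png"%nm,np.array([samp(P0,np.full(600,r),np.radians(np.linspace(15,60,600)),.048) for r in np.linspace(.045,.125,290)]))
for nm,c in(("top",t),("scene",s)): run(nm,c)
cv2.imwrite("pics/pol.png",np.vstack([cv2.imread("pics/pol_top.png"),cv2.imread("pics/pol_scene.png")]))
E
python3 polar2.py
```

```text
top centre [0.5407 0.2356 0.2101] last [ 0.     -0.      0.0048 -0.0013]
  hole -44 0.047 -44.27
  hole -22 0.047 -21.76
  hole 22 0.047 22.68
  hole 44 0.065 43.87
  hole 44 0.055 45.77
   pointer (0.07, 0.074) 45.87
   pointer (0.075, 0.079) 46.09
   pointer (0.08, 0.084) 46.13
   post (0.113, 0.123) 44.03
scene centre [0.5377 0.2355 0.2101] last [-0.      0.      0.0047 -0.0012]
  hole -44 0.047 -44.53
  hole -22 0.047 -22.4
  hole 22 0.047 22.33
  hole 44 0.065 44.84
  hole 44 0.055 44.63
   pointer (0.07, 0.074) 46.11
   pointer (0.075, 0.079) 46.31
   pointer (0.08, 0.084) 46.3
   post (0.113, 0.123) 44.83[ WARN:0@3.633] global loadsave.cpp:1063 imwrite_ Unsupported depth image for selected encoder is fallbacked to CV_8U.
```

View pics/pol.png

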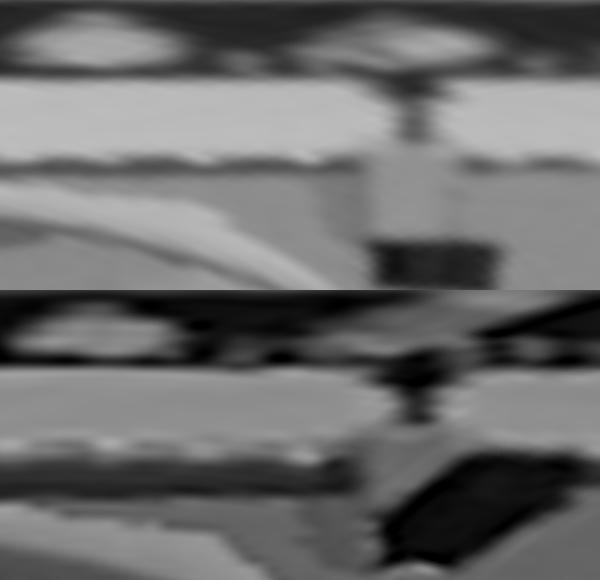

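```bash
cat > post.py <<'E'
from fit import *
K=8
def fitpost(nm,c,c0):
    g=cv2.cvtColor(c["img"],cv2.COLOR_RGB2GRAY)
    def mask(a,dx,dy,z=0):
        q=np.radians(a); B=np.array([(r,l,z) for r in(.111,.125) for l in(-.007,.007) for z in(.052,.086)])
        X=np.c_[-np.cos(q)*B[:,0]+np.sin(q)*B[:,1],-np.sin(q)*B[:,0]-np.cos(q)*B[:,1],B[:,2]]
        P=px(c,W([c0[0]+dx,c0[1]+dy,p[2]],X)); return P
    P=mask(44,0,0); x0,y0=(P.min(0)-8).astype(int); x1,y1=(P.max(0)+8).astype(int)
    im=g[y0:y1,x0:x1].astype(float); dark=np.clip((115-im)/75,0,1)
    best=[]
    for a in np.arange(38,51,.25):
        P=mask(a,0,0); H=cv2.convexHull(((P-[x0-.5,y0-.5])*K*16-8).astype(np.int32))
        m=np.zeros((im.shape[0]*K,im.shape[1]*K),np.float32); cv2.fillConvexPoly(m,H,1.,cv2.LINE_8,4)
        m=cv2.resize(m,im.shape[::-1],interpolation=cv2.INTER_AREA); best.append((((m-dark)[2:-2,2:-2]**2).sum(),a))
    best.sort(); print(nm,"post hull angle",best[:3])
fitpost("top",t,(.5407,.2356)); fitpost("scene",s,(.5377,.2355))
E
python3 post.py
```

```text
top post hull angle [(np.float64(6.614666796875), np.float64(45.5)), (np.float64(6.925548958333334), np.float64(45.75)), (np.float64(7.260809375000001), np.float64(45.25))]
scene post hull angle [(np.float64(81.00063880208334), np.float64(45.75)), (np.float64(81.40497473958334), np.float64(45.5)), (np.float64(82.07703203125001), np.float64(46.0))]
```

Pointer measures 46° in both views and the post silhouette 45.6°. With scale bias removed the ring is at about 45.4°, so it is 1.4° past. I go to the other side of the post to nudge it back.

>>> send_rows(series=[[[3.33,-3.82,0,0,0,0,-1],[3.33,-3.82,0,0,0,0,-1],[3.33,-3.82,0,0,0,0,-1],[3.33,-3.82,0,0,0,0,-1],[3.33,-3.82,0,0,0,0,-1],[3.33,-3.82,0,0,0,-0.03,-1],[0,0,5,0,0,0,-1],[0,0,2.5,0,0,0,-1],[0,0,0,0,0,0,-1]]])

```text
time: 8.78
eef_pos: [0.5004, 0.1144, 0.1102]
tcp_rot: [-0.467, 0.884, 0.001, -0.002]
contact_force: [0.3, 0.6, 0.1]
opening: -0.005
finger_force: 0.0
```

```bash
cat > rel.py <<'E'
from h import *
from scipy.spatial.transform import Rotation as R
s=ctrl.get_state(); e=np.array(s["eef_pos"]); M=R.from_quat(s["tcp_rot"]).as_matrix()
print((M.T@(e-[.5392,.2355,0])).round(4), np.degrees(np.arctan2(-M[1,0],-M[0,0]))-12.04, (M.T@s["contact_force"]).round(1),s["time"])
E
python3 rel.py
```

```text
[ 0.1222 -0.0358 -0.1099] 43.63845788111398 [-0.7  0.1 -0.1] 8.775
```

>>> send_rows(series=[[[-0.4,0,2.6,0,0,0,-1],[0,0,2.6,0,0,0,-1],[0,0.5,0,0,0,0,-1],[0,0.4,0,0,0,0,-1],[0,0,0,0,0,0,-1]]])

```text
time: 9.4
eef_pos: [0.498, 0.1239, 0.0621]
tcp_rot: [-0.468, 0.884, -0.001, 0.001]
contact_force: [-0.2, -0.1, 0.1]
opening: -0.001
finger_force: 0.0
```

```bash
python3 rel.py
```

```text
[ 0.1153 -0.0288 -0.0623] 43.74917760655693 [ 0.2  0.1 -0.1] 9.4
```

>>> send_rows(series=[[[0,0.2,0,0,0,0,-1],[0,0.1,0,0,0,0,-1]]])

```text
time: 9.65
eef_pos: [0.4949, 0.1253, 0.0608]
tcp_rot: [-0.468, 0.884, -0.0, 0.0]
contact_force: [0.9, 0.2, 0.6]
opening: 0.002
finger_force: 0.2
```

```bash
python3 rel.py; python3 look.py 4
```

```text
[ 0.116  -0.0254 -0.0609] 43.7227152831859 [-0.7 -0.6 -0.6] 9.65
```

View pics/m4.png

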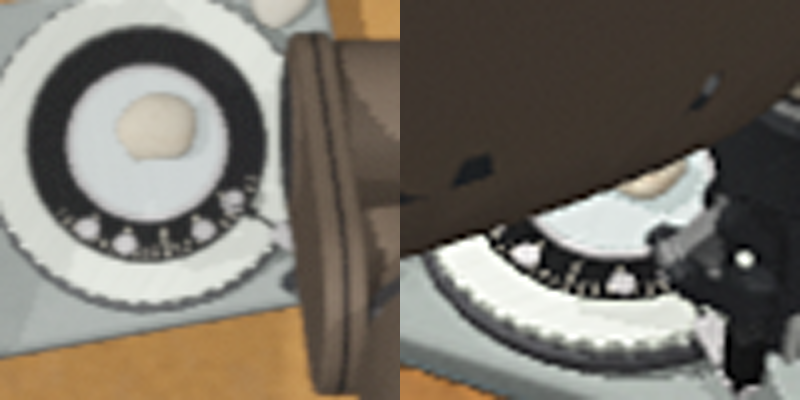

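The pointer stays visible in the top view (about (262,215)), so I can track it while nudging.

```bash
cat > ptr.py <<'E'
from fit import *
import runpy
c=cam("top"); g=cv2.cvtColor(c["img"],cv2.COLOR_RGB2GRAY).astype(np.float32)
A=np.arange(38,54,.2); a=np.radians(A)
for lo,hi in((.070,.074),(.075,.079)):
    v=[]
    for r in np.arange(lo,hi,.001):
        P=px(c,W([.5407,.2356,p[2]],np.c_[-r*np.cos(a),-r*np.sin(a),np.full(len(a),.048)])).astype(np.float32)
        v.append(cv2.remap(g,P[:,:1],P[:,1:],cv2.INTER_CUBIC).ravel())
    m=-np.mean(v,0); w=np.clip(m-(m.min()+m.max())/2,0,None); k=int(np.argmax(w)); l=h_=k
    while l>0 and w[l-1]>0: l-=1
    while h_<len(A)-1 and w[h_+1]>0: h_+=1
    print("ptr",round((w[l:h_+1]*A[l:h_+1]).sum()/w[l:h_+1].sum(),2),end=" ")
import rel
E
python3 ptr.py
```

```text
ptr 46.01 ptr 45.91 [ 0.1162 -0.0253 -0.0604] 43.717198477835936 [-0.2 -0.4 -0.2] 9.9
```

>>> send_rows(series=[[[0,0.2,0,0,0,0,-1],[0,0,0,0,0,0,-1]]])

```text
time: 10.15
eef_pos: [0.493, 0.1263, 0.0603]
tcp_rot: [-0.468, 0.884, -0.0, -0.0]
contact_force: [0.4, -0.6, 0.4]
opening: 0.001
finger_force: 0.4
```

```bash
python3 ptr.py
```

```text
ptr 44.86 ptr 44.82 [ 0.1163 -0.0232 -0.0603] 43.72253130151965 [ 0.1 -1.6  0.2] 10.3
```

>>> send_rows(series=[[[0,0.15,0,0,0,0,-1],[0,0,0,0,0,0,-1]]])

```text
time: 10.55
eef_pos: [0.4916, 0.1273, 0.0603]
tcp_rot: [-0.468, 0.884, 0.0, -0.0]
contact_force: [0.4, -1.0, 0.2]
opening: -0.0
finger_force: 0.4
```

```bash
python3 ptr.py
```

```text
ptr 44.33 ptr 44.19 [ 0.1162 -0.0216 -0.0603] 43.71698813632124 [ 0.4 -0.9 -0.6] 10.7
```

>>> send_rows(series=[[[0,-1.2,0,0,0,0,-1],[0,0,-6,0,0,0,-1],[0,0,-6,0,0,0,-1],[-3.55,3.65,0,0,0,0,-1],[-3.55,3.65,0,0,0,0,-1],[-3.55,3.65,0,0,0,0,-1],[-3.55,3.65,0,0,0,0,-1],[-3.55,3.65,0,0,0,0,-1],[-3.55,3.65,0,0,0,0,-1],[0,0,0,0,0,0,-1]]])

```text
time: 11.95
eef_pos: [0.4398, 0.4226, 0.1801]
tcp_rot: [-0.469, 0.883, 0.0, 0.0]
contact_force: [0.3, -0.4, 0.1]
opening: 0.0
finger_force: 0.0
```

```bash
python3 polar2.py 2>/dev/null; python3 post.py; python3 look.py 5; python3 rel.py
```

```text
top centre [0.5408 0.2356 0.2101] last [ 0.     -0.      0.0047 -0.0013]
  hole -44 0.047 -44.18
  hole -22 0.047 -21.76
  hole 22 0.047 22.71
  hole 44 0.065 43.83
  hole 44 0.055 45.75
   pointer (0.07, 0.074) 44.27
   pointer (0.075, 0.079) 44.15
   pointer (0.08, 0.084) 44.07
   post (0.113, 0.123) 42.48
scene centre [0.5377 0.2355 0.2101] last [ 0.      0.      0.0047 -0.0012]
  hole -44 0.047 -44.91
  hole -22 0.047 -22.47
  hole 22 0.047 22.31
  hole 44 0.065 44.87
  hole 44 0.055 44.61
   pointer (0.07, 0.074) 44.53
   pointer (0.075, 0.079) 44.6
   pointer (0.08, 0.084) 44.59
   post (0.113, 0.123) 43.29
top post hull angle [(np.float64(9.457033203125), np.float64(44.0)), (np.float64(9.658904947916666), np.float64(43.75)), (np.float64(9.996294270833333), np.float64(44.25))]
scene post hull angle [(np.float64(80.76644917534722), np.float64(44.0)), (np.float64(81.10038146701389), np.float64(43.75)), (np.float64(81.52507547743056), np.float64(44.25))]
[-0.0958  0.1844 -0.1803] 43.621058622457184 [ 0.1 -0.2  0.5] 12.25
```

View pics/m5.png

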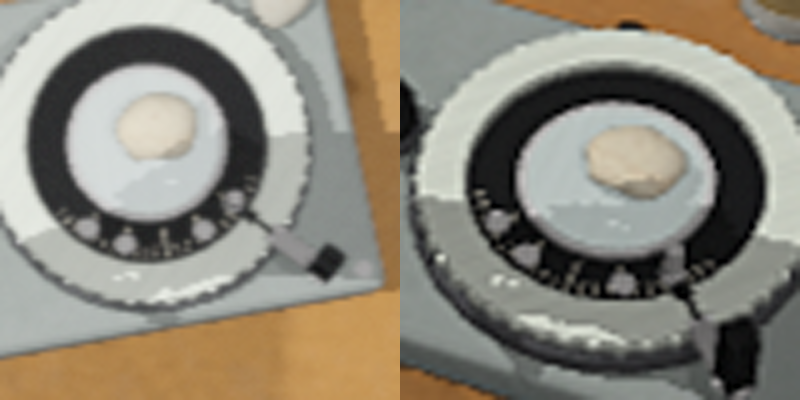

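The post silhouette reads 44.0° in both views and the pointer stands at the pin (top crop (250,212) to (233,198)). Now the lamp key.

>>> send_rows(series=[[[0.86,-5.07,0,0,0,0,-1],[0.86,-5.07,0,0,0,0,-1],[0,0,5,0,0,0,-1],[0,0,4,0,0,0,-1],[0,0,2,0,0,0,-1],[0,0,0,0,0,0,-1],[0,0,0,0,0,0,-1]]])

```text
time: 13.12
eef_pos: [0.5159, 0.3491, 0.0724]
tcp_rot: [-0.468, 0.884, -0.0, 0.002]
contact_force: [-0.5, -0.4, 0.5]
opening: 0.001
finger_force: 0.0
```

>>> send_rows(series=[[[0,0,0.6,0,0,0,-1],[0,0,0.5,0,0,0,-1],[0,0,0.4,0,0,0,-1],[0,0,0,0,0,0,-1]]])

```text
time: 13.62
eef_pos: [0.5148, 0.3488, 0.0556]
tcp_rot: [-0.468, 0.884, 0.0, 0.0]
contact_force: [-0.9, 0.4, 2.5]
opening: -0.003
finger_force: 1.4
```

>>> send_rows(series=[[[0,0,0.3,0,0,0,-1],[0,0,0,0,0,0,-1]]])

```text
time: 13.88
eef_pos: [0.5148, 0.3488, 0.0528]
tcp_rot: [-0.468, 0.884, 0.0, 0.0]
contact_force: [-1.3, -0.1, 4.8]
opening: 0.002
finger_force: 2.2
```

>>> send_rows(series=[[[0,0,0.15,0,0,0,-1],[0,0,0,0,0,0,-1]]])

```text
time: 14.12
eef_pos: [0.5149, 0.3487, 0.052]
tcp_rot: [-0.468, 0.884, 0.0, 0.0]
contact_force: [-1.9, -1.3, 8.4]
opening: -0.004
finger_force: 4.0
```

Force has gone past the spring's 5 N, so it is nearly at the stop. I press once more to be sure, then release and retreat.

>>> send_rows(series=[[[0,0,0.15,0,0,0,-1],[0,0,0,0,0,0,-1],[0,0,0,0,0,0,-1]]])

```text
time: 14.5
eef_pos: [0.5149, 0.3488, 0.0519]
tcp_rot: [-0.468, 0.884, -0.0, -0.0]
contact_force: [-5.4, -2.8, 13.3]
opening: -0.001
finger_force: 7.0
```

>>> send_rows(series=[[[0,0,-0.8,0,0,0,-1],[0,0,-3,0,0,0,-1],[0,0,-5,0,0,0,-1],[0,0,-4,0,0,0,-1],[-2,5,0,0,0,0,-1],[-2,5,0,0,0,0,-1],[0,0,0,0,0,0,-1],[0,0,0,0,0,0,-1]]])

```text
time: 15.5
eef_pos: [0.4542, 0.4374, 0.1763]
tcp_rot: [-0.468, 0.884, -0.0, -0.001]
contact_force: [0.8, 0.0, -0.4]
opening: 0.003
finger_force: 0.0
```

```bash
python3 post.py; python3 look.py 6; python3 ptr.py
```

```text
top post hull angle [(np.float64(10.304594314236112), np.float64(44.0)), (np.float64(10.629799392361113), np.float64(43.75)), (np.float64(10.727605381944443), np.float64(44.25))]
scene post hull angle [(np.float64(74.53107547743056), np.float64(44.25)), (np.float64(74.6503658420139), np.float64(44.0)), (np.float64(76.33800581597222), np.float64(44.5))]
ptr 44.29 ptr 44.19 [-0.1191  0.1832 -0.1773] 43.64765240079282 [-0.5 -0.3  0.4] 15.85
```

View pics/t6.png

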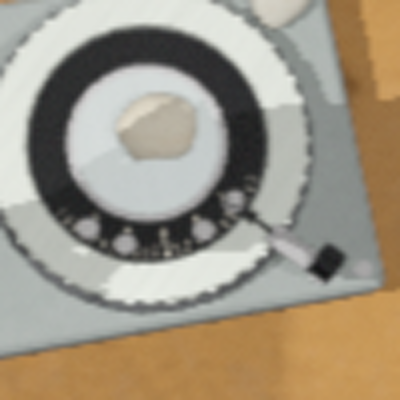

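The pointer (about (250,210)) still lines up with the pin (233,198), the pebble is unmoved, and the key was bottomed at 52 mm (13 N) and released.

```bash
python3 -c "
from plant import ctrl; print(ctrl.sign_off())"
```

```text
the job is handed in; nothing more can be done
None
```

I pushed the ring's lever round until the pointer lined up with the preset pin at +44° (measured 44.0–44.3°, after nudging back a slight overshoot), then pressed the lamp key fully down and released it; the pebble on the window stayed put, and the job was handed in at about 16 s.

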